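Unscrew the washer drain-pump filter and hold it over the drip tray

TASK

Take the lint filter out of the washing-machine drain pump: its winged cap may have a normal or a reverse thread, so turn it one way or the other until you have found which loosens it, and lift it out. Finish while still holding the filter upright by its cap in the gripper, over the middle of the steel drip tray with the basket's bottom about 10 cm above the table, clear of tray and pump. Never drop it or set it down, and leave the tray and the other things on the table where they are.

Things in the scene. Friction and masses are not known exactly. Their poses are not given: they have to be found in the camera images.
- pump: Drain pump bolted to the table (fixed): upright white round housing, 92 mm across, its open mouth 90 mm above the table, on a steel base plate 150 x 130 mm. Origin on the housing's axis at table level, z up. The dark round motor lies along its +x, reaching 106 mm from the axis; a short outlet spout points along +y; both stay below 75 mm height. Turned by up to 0.5 rad.
- filter: Loose grey lint filter sitting in the pump's mouth, 100 to 200 g. Round cap 80 mm across and 8 mm thick with an upright wing bar across its top; below it hangs a plug (collar and basket) up to 40 mm across, 50 mm long. Origin: centre of the cap's underside, on the axis, 90 mm above the table while seated; z up, x along the wing bar. Clear of the mouth once raised 50 mm.
- wing (a point): Middle of the wing bar on the cap: 58 mm long (filter x), 14 mm thick (filter y), 30 mm tall, standing on the cap's top face. This point lies 23 mm above the cap's underside, 15 mm above its top face; the bar's top is 15 mm higher still (128 mm above the table while seated).
- lug (a point): Tip of one of the filter's two hidden locking lugs, on filter +x, 30 mm from the axis and 9.5 mm below the cap's underside (the other lies across the axis). Under ledges in the mouth they stop the cap being pulled off (1.5 mm of play); forced on against a stop, the bar slips round in the fingers. At the start filter x is within 0.06 rad of pump x, either side.
- mouth (a point): Centre of the pump's mouth, 90 mm up. Quick thread of unknown hand, drawn anew, not visible: it loosens anticlockwise or clockwise from above. The wrong way: hard stop after 0.05 to 0.3 rad. The right way: turns freely at one height to an end stop about 1.15 rad from pump x; from 0.93 to 1.1 rad the lugs are in line with their slots and it lifts straight out.
- basket_bottom (a point): Centre of the lower end of the filter's basket, 50 mm below the cap's underside.
- tray: Loose shallow steel drip tray, 150 mm (its x) by 180 mm (its y), rim 25 mm high, 3 mm walls, empty, 0.7 kg. Origin: centre of its underside. It and the pump may swap sides.
- detergent: Bystander: blue detergent bottle, 84 mm across, 190 mm tall; origin centre of its underside. Leave alone.
- scoop_cup: Bystander: white measuring cup, 72 mm across, 60 mm tall; origin centre of its underside. Leave alone.
- screwdriver: Bystander: screwdriver lying on the table along its x. Leave alone.
There are look-alikes about, which are no part of the job. There is more than one size of the tray; the job needs the middle-sized.

How it is judged:
On the way:
1. the filter is unscrewed and lifted out of the pump's mouth (z of filter in the frame of pump above 0.142 m and contact force between filter and the fingers above 0.5 N), for 0.1 s.
At the end, for the whole second after the job is handed in: The filter is held still in the fingers, upright within 14 degrees, its axis within 50 mm of the tray's centre, the basket's bottom 70 to 160 mm above the table, touching neither tray nor pump; it was never dropped or set down, and the tray and bystanders are where they were (horizontal distance between filter and tray below 0.05 m and height (world z) of basket_bottom between 0.07 and 0.16 m and angle between filter's own z axis and vertical below 0.25 rad and height (world z) of filter above 0.11 m and contact force between filter and the fingers above 1 N and contact force between filter and tray below 0.1 N and contact force between filter and pump below 0.1 N and linear speed of filter below 0.03 m/s); the arm keeps its last pose, push and grip.
It fails at once if the filter is dropped or set down (height (world z) of basket_bottom below 0.028 m).
It fails at once if the tray or a bystander is moved more than 30 mm (distance of any of tray, detergent, scoop_cup, screwdriver from where it was at the start of the episode above 0.03 m).
It also fails if it takes over 53 s, if anything falls off the work surface, if the arm or the gripper's body presses on something with over 40 N, if the wrist force passes 120 N, or if a joint passes its speed limit or range.

ROBOT

A 7-joint arm with a two-finger parallel gripper is mounted at the origin on the work surface. World frame = base frame: x ahead of the robot, y to its left, z up, the work surface at z = 0. Lengths are in m, angles in rad, forces in N, time in s.
With the tool pointing down it reaches from about 0.425 to 0.875 m from the base axis. Payload 8.4 kg.
Tool frame: the origin (TCP) lies midway between the tips of the shut fingers; the grasp point (between the pads) lies 19 mm behind it (ctrl.hold_point_z is the distance from the TCP to the grasp point, in m); z points along the fingers, y is the line along which they close (so a half turn about z gives the same grasp; the last joint's range is limited). The gripper opens to 85 mm and grips with 20 to 120 N. Pads are 22 mm wide; open, the fingers measure 114 mm over their backs; the gripper's body (76 mm by 85 mm) begins 54 mm behind the grasp point. The pads swing forward as they close: fully open they stand 13 mm farther back than shut.
Start: joints at [1.143, 0.333, 0.04, 1.465, -0.013, 1.343, -0.059], TCP at [0.21, -0.615, 0.211] pointing down, gripper open.
Joint ranges: [-2.58, 2.58], [-0.38, 2.09], [-1.3, 1.39], [0.25, 2.4], [-1.5, 4.64], [0.08, 2.09], [-2.65, 2.65]. Speed limits (rad/s): [2.22, 2.22, 2.79, 2.79, 3.14, 3.14, 3.14].

INTERFACE

Orientations are given as a unit quaternion [w, x, y, z].
In Python, from rig import ctrl gives the robot as it stands.
- The arm moves only by the shell command python3 -m creep 'ROWS' [OPENING] [FORCE]. ROWS is a JSON list of rows, 1 to 5 of them, each written [[dx, dy, dz], [rx, ry, rz]]: dx, dy, dz in shares of the most that a row can go, 1 being 62.5 mm, then a rotation vector rx, ry, rz in normalised numbers (1 is 2 rad); each row shifts and turns the commanded pose from where the row before left it, along the tool's axes as they then stand; what a row does not reach is not made up. A row lasts 1/8 s, in which the tool goes at most 0.0625 m and 0.188 rad, less where a joint would pass 70% of its speed; a pose out of reach is approached as far as the arm can. OPENING is the finger opening in m, set as the command begins (- or left out keeps the last). The fingers move at their own pace and stop on an object; FORCE is the grip in N (left out, the last holds). Time passes only in rows, so rows that do not move let the fingers close. It prints the time, the measured TCP pose, the force, the opening and the grip force at its end. No shift or turn number may pass 1 either way. Input that does not fit is refused with a message, and nothing moves.
- ctrl.get_obs(): the state, without advancing time (a new reading comes with each control period).
- ctrl.get_image(name): name is "side" or "top" or "wrist"; returns a dict with "color" (480x640x3 uint8, blue, green, red), "vertical_fov" (degrees; the focal length in pixels is half the picture's height over the tangent of half this angle, whatever the lens; pixels are square), "cx", "cy" (the principal point, pixels), "T" (4x4, takes a point from camera to world coordinates); the wrist camera has in their place "T_tool_cam" (4x4, takes a point from camera to tool coordinates, whose origin is the TCP and whose axes are the flange's). Camera axes: x right, y down, z forward; pixel columns grow to the right and rows downward; lengths in m; the calibration is good to about 2 mm. A picture is of the moment at which its call begins: read the wrist's pose just before it. There is no depth.
- ctrl.finish_job(): hands the job in; it is judged then, once.
Trained networks look in the newest picture that a camera, given by its name, has taken for a name from the list of things; names that differ only in an ending like _2 or _b are one class to them, and where a whole thing is asked for, a point or a joint stands for the part that bears it (a point fixed in the world has none). Each returns a list of dicts, best first, with "conf" (0 to 1); they miss things now and then, are a little off and sometimes report something else, mostly with a low value. They report only what shows in the picture. A call takes as long as a camera call. They do not tell look-alikes from the thing itself.
- ctrl.recognise(camera, target): "bbox" ([left, top, width, height] in pixels, round what is visible of it).
The state is a dict: "t": time; "q": joint angles; "joint_vel": joint speeds; "tau": joint torques, N m; "ee_pos": TCP position; "eef_rot": TCP orientation; "wrist_force": force on the tool from outside, world axes, zero at the start; "wrist_torque": the same for the moment, N m; "grip_width": finger opening in m; "finger_force": force on a finger pad.
Only numpy, scipy, OpenCV 4.12 (cv2) and the standard library are available. Lean on these libraries where they do the work, as an engineer would, in place of code of your own. Each camera call takes 0.05 s, during which the arm holds its last target. There are 200 camera calls.

## Working session

There is one attempt and no reset: what is moved stays moved. The work goes in short steps, Python scripts to look and compute and a shell command to move; the robot and the scene stay as the last step left them, time stands still between calls to the robot, and variables do not carry over. Pictures are saved under pics/ and viewed, at most 10 in all, crops included, and the job is handed in when it is done.

```bash
mkdir -p pics
cat > h.py <<'E'
import numpy as np, cv2
from rig import ctrl
from scipy.spatial.transform import Rotation as R
def f(im): return 240/np.tan(np.radians(im["vertical_fov"])/2)
def ray(im,u,v,z,T=None):
    T=im["T"] if T is None else T
    d=T[:3,:3]@np.array([(u-im["cx"])/f(im),(v-im["cy"])/f(im),1.]); o=T[:3,3]
    return o+d*(z-o[2])/d[2]
def proj(im,p):
    T=np.linalg.inv(im["T"]); c=T[:3,:3]@np.array(p)+T[:3,3]
    return f(im)*c[:2]/c[2]+[im["cx"],im["cy"]]
E
python3 - <<'E'
from h import *
ims={}
for n in ("top","side"):
    im=ctrl.get_image(n); ims[n]=im; cv2.imwrite(f"pics/{n}0.png",im["color"]); np.save(f"{n}T.npy",im["T"])
    print(n,im["vertical_fov"],im["cx"],im["cy"],np.round(im["T"],3).tolist())
    for t in ("pump","filter","tray","wing","detergent","scoop_cup","screwdriver"):
        for d in ctrl.recognise(n,t)[:4]:
            b=d["bbox"]; print(t,round(d["conf"],2),np.round(b),np.round(ray(im,b[0]+b[2]/2,b[1]+b[3]/2,0.1 if t in("filter","wing") else 0.02),3))
o=ctrl.get_obs(); print(o["t"],o["ee_pos"],o["eef_rot"],o["q"]); print(R.from_quat(o["eef_rot"],scalar_first=True).as_matrix().round(3))
E
```

```text
top 43.970275706198954 321.68499108009195 239.6141406504774 [[-0.088, -0.975, 0.205, 0.231], [-0.996, 0.086, -0.018, 0.023], [0.0, -0.205, -0.979, 1.537], [0.0, 0.0, 0.0, 1.0]]
pump 0.67 [233. 214.  63.  75.] [0.529 0.146 0.02 ]
filter 0.92 [244. 237.  31.  30.] [0.514 0.15  0.1  ]
tray 0.95 [326. 201.  78.  71.] [ 0.548 -0.12   0.02 ]
tray 0.92 [370. 122.  62.  50.] [ 0.783 -0.24   0.02 ]
tray 0.68 [375. 288. 115. 116.] [ 0.251 -0.259  0.02 ]
wing 0.96 [244. 238.  33.  33.] [0.508 0.148 0.1  ]
detergent 0.63 [126. 246.  46.  43.] [0.513 0.444 0.02 ]
scoop_cup 0.56 [303. 162.  25.  27.] [ 0.725 -0.006  0.02 ]
screwdriver 0.78 [462. 193.  28.  66.] [ 0.55  -0.411  0.02 ]
side 54.369847278783595 320.76561496031314 242.13270526367106 [[-0.994, -0.089, 0.059, 0.481], [-0.106, 0.766, -0.634, 0.642], [0.011, -0.637, -0.771, 0.885], [0.0, 0.0, 0.0, 1.0]]
pump 0.77 [273. 293.  87.  70.] [0.53  0.162 0.02 ]
filter 0.66 [306. 284.  39.  38.] [0.515 0.15  0.1  ]
tray 0.86 [384. 164. 109.  83.] [ 0.257 -0.226  0.02 ]
tray 0.66 [306. 285.  39.  36.] [0.517 0.1   0.02 ]
tray 0.65 [212. 169.  52.  42.] [ 0.782 -0.222  0.02 ]
tray 0.62 [276. 192.  82.  76.] [ 0.559 -0.108  0.02 ]
wing 0.73 [308. 285.  38.  41.] [0.511 0.154 0.1  ]
detergent 0.75 [285. 424.  53.  54.] [0.513 0.405 0.02 ]
scoop_cup 0.65 [224. 234.  34.  34.] [ 0.732 -0.021  0.02 ]
scoop_cup 0.63 [274. 302.  83.  60.] [0.532 0.173 0.02 ]
screwdriver 0.82 [296. 148.  68.  14.] [ 0.554 -0.393  0.02 ]
0.8 [ 0.20987845 -0.61516808  0.21131397] [-3.72793144e-06  9.86519539e-01  1.63643510e-01  5.18310684e-06] [ 1.14279403  0.33319686  0.03989714  1.46539165 -0.01340311  1.3432748
 -0.05850815]
[[ 0.946  0.323  0.   ]
 [ 0.323 -0.946  0.   ]
 [ 0.    -0.    -1.   ]]
```

View crops.

Run:
```python
from h import *
a=cv2.imread("pics/top0.png"); b=cv2.imread("pics/side0.png")
A=cv2.resize(a[100:420,110:510],(800,640),interpolation=3)[:600]
cv2.imwrite("pics/c1.png",A)
B=cv2.resize(b[270:370,255:375],(720,600),interpolation=3); cv2.imwrite("pics/c2.png",B)
C=cv2.resize(a[205:295,225:345],(800,600),interpolation=3); cv2.imwrite("pics/c3.png",C)
```

```text
(no output)
```

View pics/c1.png

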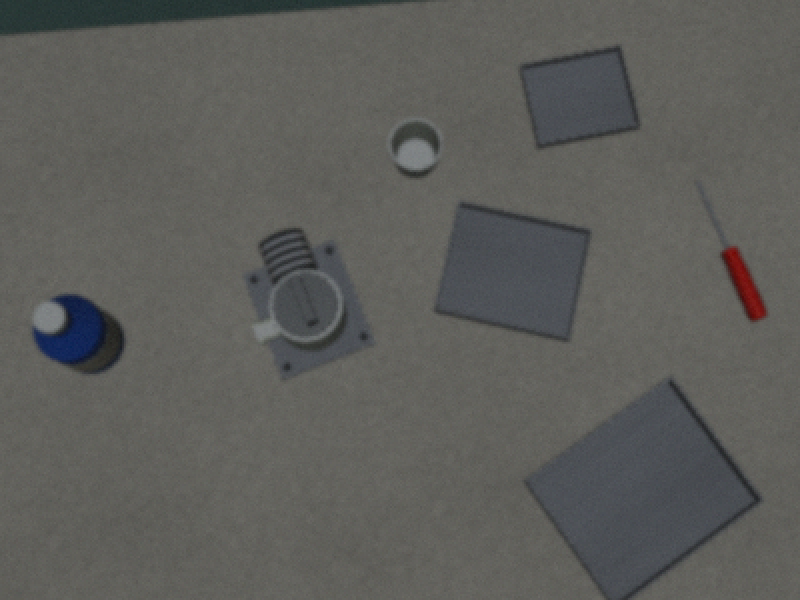

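View pics/c2.png

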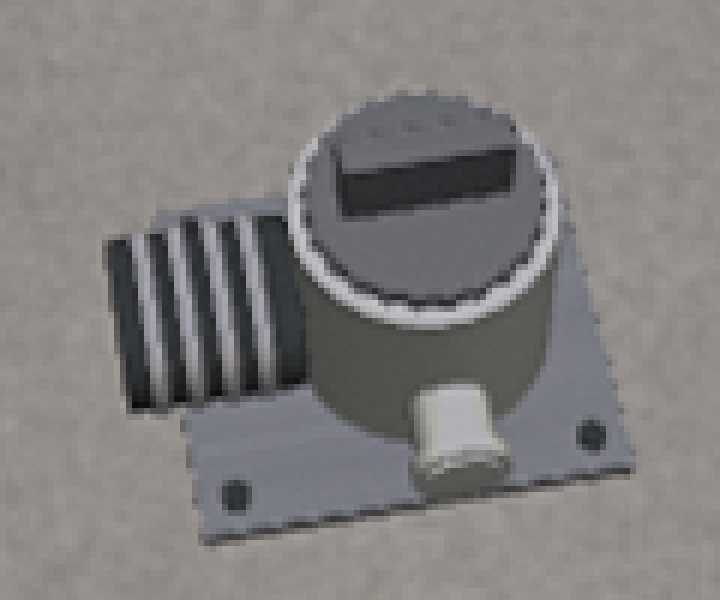

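View pics/c3.png

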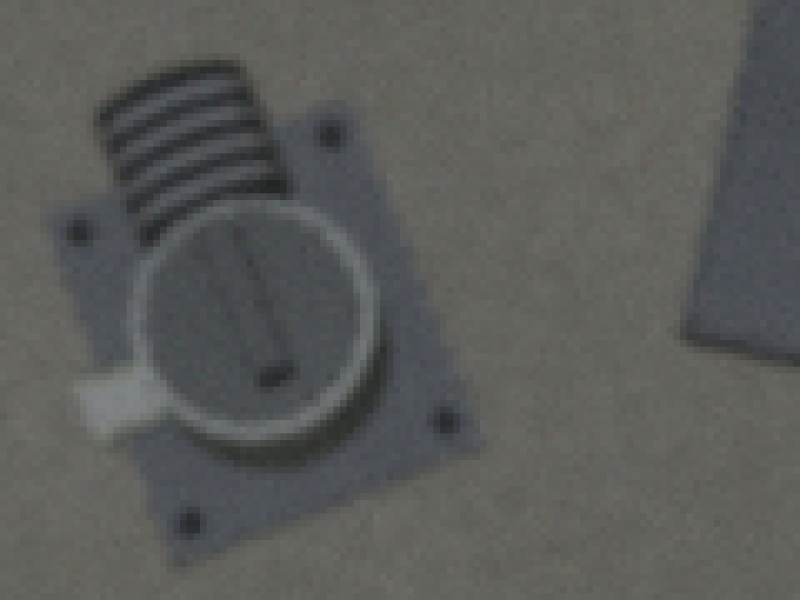

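Run:
```python
from h import *
fs={"top":43.970275706198954,"side":54.369847278783595}; c={"top":(321.685,239.614),"side":(320.766,242.133)}
I={n:dict(T=np.load(f"{n}T.npy"),vertical_fov=fs[n],cx=c[n][0],cy=c[n][1]) for n in fs}
def P(n,p,z,s,o): return np.array([ray(I[n],x/s+o[0],y/s+o[1],z) for x,y in p])[:,:2]
for k,p in dict(mid=[(460,205),(589,232),(568,340),(436,310)],small=[(521,67),(619,48),(638,128),(539,147)],large=[(670,378),(760,498),(618,605),(526,482)]).items():
    q=P("top",p,.025,2,(110,100)); print(k,q.mean(0).round(3),np.linalg.norm(q-np.roll(q,-1,0),axis=1).round(3))
s=800/120;o=(225,205)
q=P("top",[(335,103),(480,452),(178,567),(45,212)],.006,s,o); print("plate",q.mean(0),np.linalg.norm(q-np.roll(q,-1,0),axis=1).round(3))
d=q[0]-q[1]; e=q[3]-q[2]; print([np.arctan2(v[1],v[0]) for v in (d,e,q[3]-q[0],q[2]-q[1])])
print("rim",P("top",[(132,318),(380,318),(257,197),(257,440),(256,318)],.09,s,o))
q=P("top",[(192,225),(258,385),(240,225),(298,370)],.128,s,o);print("bar top",q.mean(0),[np.arctan2(*(q[i]-q[i+1])[::-1]) for i in(0,2)])
q=P("side",[(345,178),(515,147)],.128,6,(255,270));print("bar side",q,np.arctan2(*(q[0]-q[1])[::-1]),np.linalg.norm(q[0]-q[1]))
q=P("side",[(345,215),(515,190)],.098,6,(255,270));print("bar side bot",q,np.arctan2(*(q[0]-q[1])[::-1]),np.linalg.norm(q[0]-q[1]))
print("rim side",P("side",[(288,190),(560,190),(425,327)],.09,6,(255,270)))
```

```text
mid [ 0.548 -0.123] [0.173 0.146 0.174 0.144]
small [ 0.778 -0.236] [0.136 0.116 0.135 0.115]
large [ 0.255 -0.257] [0.184 0.223 0.186 0.228]
plate [0.52433998 0.14865989] [0.152 0.125 0.152 0.122]
[np.float64(0.30974456192813477), np.float64(0.29042797187888364), np.float64(1.8541062434154427), np.float64(1.8512754952100963)]
rim [[0.5175677  0.18850244]
 [0.5094952  0.09675817]
 [0.55940061 0.13914754]
 [0.46780703 0.14535963]
 [0.51353148 0.14263064]]
bar top [0.51267605 0.14235151] [np.float64(0.3157878685129315), np.float64(0.30327496879156035)]
bar side [[0.53928976 0.1622929 ]
 [0.48646743 0.14451188]] 0.32470513295722314 0.05573475421036116
bar side bot [[0.53992858 0.15746191]
 [0.48535907 0.14160713]] 0.2827579358160651 0.05682610576680328
rim side [[0.5605018  0.14504879]
 [0.47049551 0.13483482]
 [0.51009531 0.19129489]]
```

Trays: small at top-image (400,147), middle at (365,236), large at (430,346). The corners measure 135x115, 173x145 and 225x185 mm, so the one at (365,236) is the 150x180 tray, centred at (0.548,-0.123). The enlarged crops confirm the pump at (0.514,0.143), yaw about 0.30, with the wing bar lined up with the motor. Moving out around the base now.

Units first: shifts go in shares of 62.5 mm and turns go in shares of 2 rad. So 0.045 m is 0.72, -0.02 m is -0.32.

```bash
python3 -m creep '[[[0.72, -0.32, 0], [0, 0, 0]], [[0.72, -0.32, 0], [0, 0, 0]], [[0.72, -0.32, 0], [0, 0, 0]], [[0.72, -0.32, 0], [0, 0, 0]]]' 0.06 40; python3 -m creep '[[[0.72, -0.32, 0], [0, 0, 0]], [[0.72, -0.32, 0], [0, 0, 0]], [[0.72, -0.32, 0], [0, 0, 0]], [[0.72, -0.32, 0], [0, 0, 0]]]'; python3 -c "
from h import *
o=ctrl.get_obs();print(o['q'].round(3) if hasattr(o['q'],'round') else o['q'])"
```

```text
t: 1.3
ee_pos: [0.3554, -0.4802, 0.2115]
eef_rot: [0.0, 0.987, 0.164, 0.0]
wrist_force: [0.4, 0.1, 0.1]
grip_width: 0.0602
finger_force: 0.0
t: 1.8
ee_pos: [0.5, -0.3464, 0.2115]
eef_rot: [0.0, 0.987, 0.164, 0.0]
wrist_force: [0.9, -1.4, 0.4]
grip_width: 0.0601
finger_force: 0.0
[ 0.685  0.258 -0.184  1.564  0.048  1.324 -0.747]
```

```bash
python3 -m creep '[[[0.272, -0.736, 0], [0, 0, 0]], [[0.272, -0.736, 0], [0, 0, 0]], [[0.272, -0.736, 0], [0, 0, 0]], [[0.272, -0.736, 0], [0, 0, 0]], [[0.272, -0.736, 0], [0, 0, 0]]]'; python3 -m creep '[[[0.272, -0.736, 0], [0, 0, 0]], [[0.272, -0.736, 0], [0, 0, 0]], [[0.272, -0.736, 0], [0, 0, 0]], [[0.272, -0.736, 0], [0, 0, 0]], [[0.272, -0.736, 0], [0, 0, 0]]]' >/dev/null
python3 -m creep '[[[0, 0, 0], [0, 0, -0.0915]], [[0, 0, 0], [0, 0, -0.0915]], [[0, 0, 0], [0, 0, -0.0915]], [[0, 0, 0], [0, 0, -0.0915]], [[0, 0, 0], [0, 0, -0.0915]]]' ;python3 -m creep '[[[0, 0, 0], [0, 0, -0.0915]], [[0, 0, 0], [0, 0, -0.0915]], [[0, 0, 0], [0, 0, -0.0915]], [[0, 0, 0], [0, 0, -0.0915]], [[0, 0, 0], [0, 0, -0.0915]]]' >/dev/null;python3 -m creep '[[[0, 0, 0], [0, 0, -0.0915]], [[0, 0, 0], [0, 0, -0.0915]], [[0, 0, 0], [0, 0, -0.0915]], [[0, 0, 0], [0, 0, -0.0915]], [[0, 0, 0], [0, 0, -0.0915]]]' >/dev/null; python3 -m creep '[[[0, 0, 0], [0, 0, -0.0915]], [[0, 0, 0], [0, 0, -0.0915]], [[0, 0, 0], [0, 0, 0]]]'
python3 - <<'E'
from h import *
o=ctrl.get_obs();print(np.round(o['q'],3),o['ee_pos'])
Rm=R.from_quat(o["eef_rot"],scalar_first=True).as_matrix();print(Rm.round(3))
im=ctrl.get_image("wrist");T=np.eye(4);T[:3,:3]=Rm;T[:3,3]=o["ee_pos"]
T=T@im["T_tool_cam"];im["T"]=T;np.savez("w.npz",T=T,fov=im["vertical_fov"],cx=im["cx"],cy=im["cy"])
c=im["color"].copy()
for p in ((.514,.143,.128),(.514,.143,.098)): cv2.circle(c,tuple(int(x) for x in proj(im,p)),3,(0,0,255),1)
a=.30;x=np.array([np.cos(a),np.sin(a)]);y=np.array([-x[1],x[0]])
B=np.array([[*(np.array([.514,.143])+i*.029*x+j*.007*y),.128] for i,j in((1,1),(1,-1),(-1,-1),(-1,1))])
cv2.polylines(c,[np.array([proj(im,p) for p in B]).astype(int)],True,(0,255,0),1)
cv2.imwrite("pics/w1.png",c);print([proj(im,p).round() for p in B])
for t in("wing","filter"):print(ctrl.recognise("wrist",t))
E
```

```text
t: 2.42
ee_pos: [0.505, -0.1008, 0.2116]
eef_rot: [0.0, 0.987, 0.164, 0.0]
wrist_force: [1.0, 0.3, -0.5]
grip_width: 0.0598
finger_force: 0.0
t: 3.68
ee_pos: [0.5113, 0.1427, 0.2115]
eef_rot: [0.0, 0.811, 0.585, 0.0]
wrist_force: [0.1, -0.0, 0.1]
grip_width: 0.0598
finger_force: 0.0
t: 5.3
ee_pos: [0.5113, 0.1427, 0.2114]
eef_rot: [0.0, -0.148, 0.989, 0.0]
wrist_force: [-0.3, -0.4, -0.1]
grip_width: 0.06
finger_force: 0.0
[ 0.402  0.169 -0.834  1.72   0.13   1.309  1.409] [0.51134312 0.14266446 0.21142213]
[[-0.956 -0.293  0.   ]
 [-0.293  0.956  0.   ]
 [-0.    -0.    -1.   ]]
[array([322., 278.]), array([304., 278.]), array([303., 205.]), array([322., 205.])]
[{'bbox': [266.6, 183.5, 94.8, 93.5], 'conf': 0.87}, {'bbox': [92.3, 306.7, 80.2, 64.8], 'conf': 0.19}]
[{'bbox': [267.0, 182.1, 97.6, 97.7], 'conf': 0.65}]
```

View pics/w1.png

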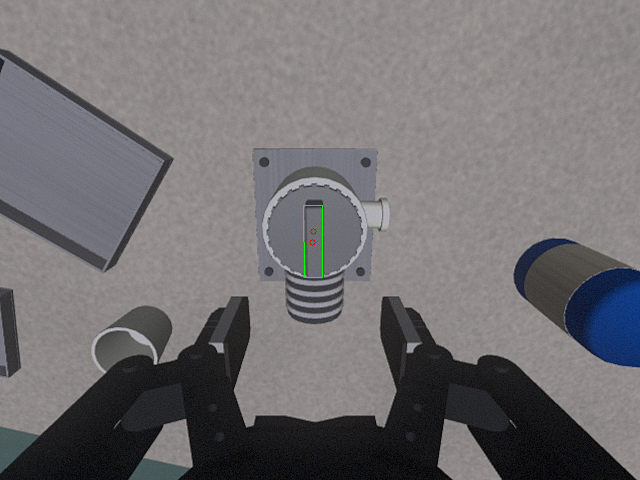

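The wrist picture shows the bar at (313,241), exactly in the projected outline, so pose and yaw are confirmed. Going down and gripping.

To row units: 0.025 m is 0.4, 0.02 m is 0.32.

```bash
python3 -m creep '[[[-0.048, 0, 0.4], [0, 0, 0]], [[0, 0, 0.4], [0, 0, 0]], [[0, 0, 0.4], [0, 0, 0]], [[0, 0, 0.32], [0, 0, 0]], [[0, 0, 0.216], [0, 0, 0]]]'; python3 -m creep '[[[0, 0, 0], [0, 0, 0]], [[0, 0, 0], [0, 0, 0]], [[0, 0, 0], [0, 0, 0]], [[0, 0, 0], [0, 0, 0]]]' 0 60;python3 -m creep '[[[0, 0, 0], [0, 0, 0]], [[0, 0, 0], [0, 0, 0]], [[0, 0, 0], [0, 0, 0]], [[0, 0, 0], [0, 0, 0]]]'
```

```text
t: 6.08
ee_pos: [0.514, 0.1436, 0.1019]
eef_rot: [-0.0, -0.148, 0.989, 0.0]
wrist_force: [0.0, 0.4, 0.1]
grip_width: 0.0601
finger_force: 0.0
t: 6.58
ee_pos: [0.5148, 0.1438, 0.1038]
eef_rot: [0.001, -0.148, 0.989, -0.0]
wrist_force: [-0.7, 0.2, 5.4]
grip_width: 0.0117
finger_force: 58.9
t: 7.08
ee_pos: [0.5148, 0.1439, 0.1038]
eef_rot: [0.001, -0.148, 0.989, -0.0]
wrist_force: [-0.7, -0.1, 5.9]
grip_width: 0.0119
finger_force: 58.9
```

```bash
cat > s.py <<'E'
from h import *
o=ctrl.get_obs();r=R.from_quat(o["eef_rot"],scalar_first=True).as_matrix()
print("yaw",np.arctan2(-r[1,0],-r[0,0]).round(3),"torque",np.round(o["wrist_torque"],2),"q",np.round(o["q"],2))
E
python3 s.py; python3 -m creep '[[[0, 0, -0.032], [0, 0, 0]], [[0, 0, 0], [0, 0, -0.025]], [[0, 0, 0], [0, 0, -0.025]], [[0, 0, 0], [0, 0, 0]]]';python3 s.py; python3 -m creep '[[[0, 0, 0], [0, 0, -0.025]], [[0, 0, 0], [0, 0, -0.025]], [[0, 0, 0], [0, 0, 0]]]';python3 s.py
```

```text
yaw 0.298 torque [-0.06  0.22 -0.02] q [ 0.36  0.28 -0.81  1.85  0.23  1.11  1.33]
t: 7.58
ee_pos: [0.514, 0.1435, 0.1047]
eef_rot: [-0.0, -0.198, 0.98, 0.0]
wrist_force: [0.6, -0.7, -1.2]
grip_width: 0.0113
finger_force: 58.6
yaw 0.398 torque [ 0.02  0.   -0.01] q [ 0.37  0.28 -0.83  1.84  0.23  1.11  1.43]
t: 7.95
ee_pos: [0.5141, 0.1436, 0.1047]
eef_rot: [-0.0, -0.246, 0.969, 0.0]
wrist_force: [0.5, -0.7, -1.2]
grip_width: 0.0115
finger_force: 58.6
yaw 0.497 torque [-0.02 -0.03 -0.02] q [ 0.38  0.29 -0.85  1.84  0.24  1.11  1.52]
```

Turned 0.2 rad anticlockwise with no torque so far; carrying on past 0.3 rad.

To row units: -0.05 rad / 2 = -0.025.

```bash
python3 -m creep '[[[0, 0, 0], [0, 0, -0.025]], [[0, 0, 0], [0, 0, -0.025]], [[0, 0, 0], [0, 0, 0]]]';python3 s.py; python3 -m creep '[[[0, 0, 0], [0, 0, -0.025]], [[0, 0, 0], [0, 0, -0.015]], [[0, 0, 0], [0, 0, 0]]]';python3 s.py
python3 - <<'E'
from h import *
im=ctrl.get_image("wrist"); cv2.imwrite("pics/w2.png",im["color"])
E
```

```text
t: 8.32
ee_pos: [0.5141, 0.1436, 0.1048]
eef_rot: [-0.0, -0.294, 0.956, 0.0]
wrist_force: [0.3, -0.6, -1.3]
grip_width: 0.0115
finger_force: 58.6
yaw 0.596 torque [-0.03  0.   -0.02] q [ 0.4   0.29 -0.86  1.84  0.25  1.12  1.61]
t: 8.7
ee_pos: [0.5142, 0.1436, 0.1048]
eef_rot: [-0.0, -0.332, 0.943, 0.0]
wrist_force: [-0.5, 1.2, -1.4]
grip_width: 0.0115
finger_force: 58.6
yaw 0.677 torque [ 0.01  0.   -0.06] q [ 0.41  0.3  -0.88  1.84  0.25  1.12  1.69]
```

View pics/w2.png

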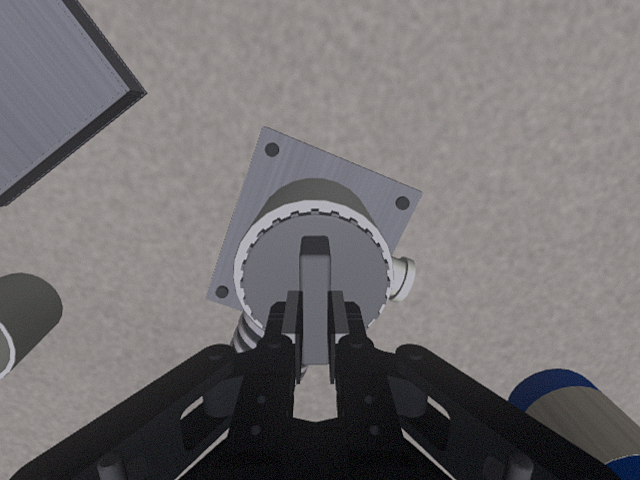

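The bar (315,300) turned with the fingers, past any wrong-way stop, so anticlockwise loosens it. Going on to 1.015 rad.

To row units: -0.08 rad / 2 = -0.04.

```bash
python3 -m creep '[[[0, 0, 0], [0, 0, -0.04]], [[0, 0, 0], [0, 0, -0.04]], [[0, 0, 0], [0, 0, -0.04]], [[0, 0, 0], [0, 0, -0.04]], [[0, 0, 0], [0, 0, 0]]]';python3 s.py; python3 -m creep '[[[0, 0, 0], [0, 0, -0.04]], [[0, 0, 0], [0, 0, -0.04]], [[0, 0, 0], [0, 0, -0.04]], [[0, 0, 0], [0, 0, -0.039]], [[0, 0, 0], [0, 0, 0]]]';python3 s.py; python3 -m creep '[[[0, 0, -0.064], [0, 0, 0]], [[0, 0, -0.064], [0, 0, 0]], [[0, 0, 0], [0, 0, 0]]]'; python3 s.py
```

```text
t: 9.38
ee_pos: [0.5142, 0.1437, 0.1048]
eef_rot: [0.0, -0.478, 0.878, 0.0]
wrist_force: [0.3, -0.6, -1.5]
grip_width: 0.0114
finger_force: 58.6
yaw 0.997 torque [ 0.06 -0.02  0.05] q [ 0.45  0.31 -0.93  1.84  0.28  1.12  1.99]
t: 10.0
ee_pos: [0.5142, 0.1436, 0.1048]
eef_rot: [-0.0, -0.611, 0.792, 0.0]
wrist_force: [-0.0, 0.5, -1.4]
grip_width: 0.011
finger_force: 58.6
yaw 1.314 torque [ 0.05  0.03 -0.01] q [ 0.5   0.33 -0.99  1.84  0.31  1.13  2.28]
t: 10.38
ee_pos: [0.5145, 0.1438, 0.1134]
eef_rot: [0.0, -0.611, 0.791, -0.0]
wrist_force: [0.1, 0.3, -1.8]
grip_width: 0.0115
finger_force: 58.6
yaw 1.315 torque [-0.04  0.02  0.03] q [ 0.5   0.32 -0.99  1.83  0.3   1.15  2.29]
```

To row units: -0.02 m is -0.32, -0.017 m is -0.272.

```bash
python3 -m creep '[[[0, 0, -0.24], [0, 0, 0]], [[0, 0, -0.32], [0, 0, 0]], [[0, 0, -0.32], [0, 0, 0]], [[0, 0, -0.272], [0, 0, 0]], [[0, 0, 0], [0, 0, 0]]]'
python3 - <<'E'
from h import *
o=ctrl.get_obs()
im=ctrl.get_image("side"); c=im["color"]
d=np.array([.548,-.123])-o["ee_pos"][:2]
r=R.from_quat(o["eef_rot"],scalar_first=True).as_matrix();print(o["ee_pos"],r.T@[*d,0])
cv2.imwrite("pics/s2.png",cv2.resize(c[180:380,200:440],(720,600),interpolation=3))
E
```

```text
t: 11.0
ee_pos: [0.515, 0.1439, 0.1865]
eef_rot: [0.001, -0.612, 0.791, -0.001]
wrist_force: [0.4, 0.1, -2.2]
grip_width: 0.0116
finger_force: 58.7
[0.51502722 0.14391514 0.18652471] [ 2.49979609e-01 -9.92022482e-02  5.21528643e-05]
```

View pics/s2.png

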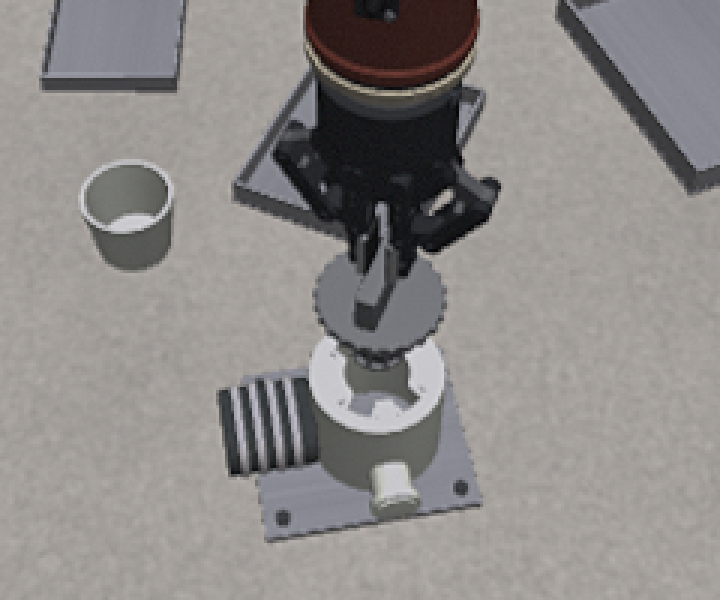

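The side picture shows the filter clear of the mouth (cap at (380,300), mouth at (378,375)), held upright. Carrying it to the tray.

To row units: 0.025 m is 0.4, -0.01 m is -0.16.

```bash
python3 -m creep '[[[0, 0, -0.16], [0, 0, 0]], [[0.192, -0.08, 0], [0, 0, 0]], [[0.4, -0.16, 0], [0, 0, 0]], [[0.4, -0.16, 0], [0, 0, 0]], [[0.4, -0.16, 0], [0, 0, 0]]]'>/dev/null; python3 -m creep '[[[0.4, -0.16, 0], [0, 0, 0]], [[0.4, -0.16, 0], [0, 0, 0]], [[0.4, -0.16, 0], [0, 0, 0]], [[0.4, -0.16, 0], [0, 0, 0]], [[0.4, -0.16, 0], [0, 0, 0]]]'; python3 -m creep '[[[0.4, -0.144, 0], [0, 0, 0]], [[0.208, -0.08, 0.24], [0, 0, 0]], [[0, 0, 0.208], [0, 0, 0]], [[0, 0, 0], [0, 0, 0]], [[0, 0, 0], [0, 0, 0]]]'; python3 s.py
python3 - <<'E'
from h import *
o=ctrl.get_obs()
A=ctrl.get_image("side"); print("side tray",ctrl.recognise("side","tray")[:3],"f",ctrl.recognise("side","filter")[:1])
B=ctrl.get_image("top"); print("top tray",ctrl.recognise("top","tray")[:3])
cv2.imwrite("pics/f.png",np.hstack([cv2.resize(A["color"][90:290,240:400],(400,500)),cv2.resize(B["color"][170:290,300:396],(400,500))]))
p=o["ee_pos"];print(proj(A,[p[0],p[1],p[2]-.0645]),proj(A,[p[0],p[1],p[2]-.0145]))
E
```

```text
t: 12.3
ee_pos: [0.5427, -0.0852, 0.1945]
eef_rot: [-0.0, -0.611, 0.792, 0.0]
wrist_force: [-0.1, 1.1, -2.3]
grip_width: 0.0111
finger_force: 58.7
t: 12.92
ee_pos: [0.5496, -0.1202, 0.1657]
eef_rot: [-0.002, -0.611, 0.792, -0.0]
wrist_force: [0.3, 0.3, -1.1]
grip_width: 0.0115
finger_force: 58.7
yaw 1.315 torque [-0.   -0.02 -0.05] q [ 1.14  0.49 -1.29  1.7   0.48  1.33  2.65]
side tray [{'bbox': [277.0, 194.4, 82.7, 71.2], 'conf': 0.98}, {'bbox': [211.4, 169.5, 51.7, 37.8], 'conf': 0.81}, {'bbox': [306.5, 177.2, 34.4, 30.2], 'conf': 0.71}] f [{'bbox': [304.1, 171.9, 36.3, 37.7], 'conf': 0.71}]
top tray [{'bbox': [327.5, 199.6, 68.7, 70.9], 'conf': 0.75}, {'bbox': [372.7, 309.6, 70.8, 94.8], 'conf': 0.57}, {'bbox': [371.6, 123.4, 60.8, 45.3], 'conf': 0.56}]
[322.27475606 203.36840116] [322.58085126 187.82749079]
```

View pics/f.png

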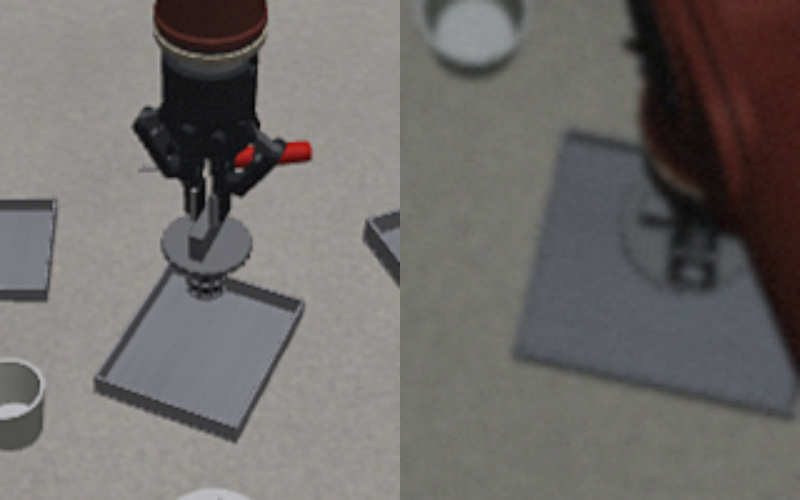

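The filter hangs upright over the right tray: basket bottom at about (322,206), predicted (322,203). Joints 7 and 3 are close to their limits, so I'll turn the tool back a little.

To row units: 0.1 rad / 2 = 0.05.

```bash
python3 -m creep '[[[0, 0, 0], [0, 0, 0.03]], [[0, 0, 0], [0, 0, 0.05]], [[0, 0, 0], [0, 0, 0.05]], [[0, 0, 0], [0, 0, 0.05]], [[0, 0, 0], [0, 0, 0.03]]]'>/dev/null;python3 -m creep '[[[0, 0, 0], [0, 0, 0]], [[0, 0, 0], [0, 0, 0]], [[0, 0, 0], [0, 0, 0]], [[0, 0, 0], [0, 0, 0]]]'; python3 s.py
```

```text
t: 14.3
ee_pos: [0.5496, -0.1215, 0.1654]
eef_rot: [-0.002, -0.432, 0.902, -0.001]
wrist_force: [-0.3, -0.2, -2.1]
grip_width: 0.0113
finger_force: 58.7
yaw 0.893 torque [-0.04  0.02  0.07] q [ 1.1   0.43 -1.2   1.7   0.42  1.31  2.28]
```

```bash
python3 -c "
from rig import ctrl
print(ctrl.finish_job())"
```

```text
the job is handed in; nothing more can be done
None
```

The cap loosened anticlockwise, the filter came out, and I handed the job in at about 14 s with it held upright over the middle of the middle-sized tray, basket bottom about 10 cm above the table; the hand-in returned no verdict.

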